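# Turn over the glue-up marker

## Robot

A 6-joint arm with a two-finger parallel gripper is mounted at the origin on the work surface. World frame = base frame: x ahead of the robot, y to its left, z up, the work surface at z = 0. Lengths are in m, angles in rad, forces in N, time in s.
With the tool pointing down it reaches from about 0.425 to 0.95 m from the base axis. Payload 3.5 kg.
Tool frame: the origin (TCP) lies at the very end of the fingers, on their centre line; the grasp point (between the pads) lies 19 mm behind it; z points along the fingers, y is the direction in which the jaws open and shut (so a half turn about z gives the same grasp; the last joint's range is limited). The gripper opens to 85 mm and grips with 20 to 120 N. Pads are 22 mm wide; open, the fingers measure 114 mm over their backs; the gripper's body (76 mm by 85 mm) begins 54 mm behind the grasp point. The pads swing forward as they close: fully open they stand 13 mm farther back than shut.
Start: joints at [1.137, 0.286, 1.577, -0, 1.279, -0.15], TCP at [0.189, 0.648, 0.231] pointing down, gripper open.
Joint ranges: [-2.77, 2.77], [-0.9, 2.22], [0.21, 2.48], [-1.53, 4.67], [0.24, 2.81], [-2.84, 2.84]. Speed limits (rad/s): [2.79, 2.79, 3.14, 3.14, 3.14, 3.14].

## Interface

Orientations are given as a unit quaternion [x, y, z, w].
In Python, from plant import ctrl, imaging gives the robot as it stands.
- The arm moves only by the shell command python3 -m creep 'ROWS' [OPENING] [FORCE]. ROWS is JSON, one flat list of numbers, 4 for each row, row after row: the shift along the tool's x, y, z in units of 25 mm (1.0 is 25 mm), then the turn about the tool's z in units of 5 degrees (1.0 is 5 degrees). A call has 1 to 20 rows; each row is the pose to reach, as a shift and turn from the pose commanded when the call began, along the tool's axes at that moment; what a row does not reach only later rows make up. A row lasts 1/12 s, in which the tool goes at most 41.7 mm and 7.16 degrees, less where a joint would pass 70% of its speed; a pose out of reach is approached as far as the arm can. A call with a gripper value outside its range is refused whole. OPENING is the closure in counts, from 0 (fully open) to 255 (shut), set as the call begins (- or left out, the last holds). The fingers move at their own pace and stop on an object; FORCE is the grip in N (left out, the last holds). Time passes only in rows, so rows that repeat a pose let the fingers close. It gives the time, the measured TCP pose, the force and the opening at its end, in the units of the state.
- ctrl.get_state(): the state, without advancing time (a new reading comes with each control period).
- imaging.read_camera(name): name is "scene" or "top"; returns the picture (384x512x3 uint8, red, green, blue); there is no depth.
- imaging.camera_info(name): a dict with "intrinsics" (3x3 intrinsics, pixels), "origin" and "attitude" of the camera in the world. Camera axes: x right, y down, z forward; pixel columns grow to the right and rows downward; lengths in m; the calibration is good to about 2 mm. A picture is of the moment at which its call begins. camera_info takes no time and is no camera call.
- ctrl.sign_off(): hands the job in, once; it reports no verdict.
Trained networks look in the newest picture that a camera, given by its name, has taken for a name from the list of things; names that differ only in an ending like _2 or _b are one class to them, and where a whole thing is asked for, a point or a joint stands for the part that bears it (a point fixed in the world has none). Each returns a list of dicts, best first, with "p" (0 to 1); they miss things now and then, are a little off and sometimes report something else, mostly with a low value. They report only what shows in the picture. A call takes as long as a camera call. They do not tell look-alikes from the thing itself.
- imaging.silhouettes(camera, name): "mask" (384x512 bool, what is visible of it) and "uv" ([column, row] in pixels, amid what is visible of it).
The state is a dict: "time": time; "qpos": joint angles; "dq": joint speeds; "joint_efforts": joint torques, N m; "eef_pos": TCP position; "tcp_rot": TCP orientation; "contact_force": force on the tool from outside, world axes, zero at the start; "wrist_torque": the same for the moment, N m; "opening": opening from 0.0 (shut) to 1.0 (fully open).
Only numpy, scipy, OpenCV 4.12 (cv2) and the standard library are available. Lean on these libraries where they do the work, as an engineer would, in place of code of your own. Each camera call takes 0.05 s, during which the arm holds its last target.

## Task

The glue in the dovetailed corner (the two boards joined in an L) has dried: with the fingertips, gently push the paddle of the flip marker that stands in front of it up and right over its pivot, until it lies fully down on the other side with its disc face up. Do not pinch it, flick it over, or lift or shift its stand, and leave the other marker, the workpieces, the chisel and the glue bottle alone.

Things in the scene. Friction and masses are not known exactly. Their poses are not given: they have to be found in the camera images.
- paddle_a (a joint): Angle of the paddle to flip (marker in front of the dovetailed corner). 0 = level on the stand's -x side, bar face up; pi/2 = upright; pi = level on the +x side, disc face up; stops at 0 and pi. The hinge is stiff (0.055 N m of friction): the 60 g paddle stays at any angle it is left at, so it must be pushed all the way down.
- paddle_b (a joint): The same angle for the paddle of the other marker (in front of the flat frame); it stays as it is.
- pivot_a (a point): Centre of marker a's pivot axis, 110 mm above the bench; axes as marker_a, the pivot axis runs along its y. Two cheeks, 50 mm long (x), 8 mm thick, at y = +-41 mm, rise to 116 mm and carry it; two 8 mm stop pins between them at x = +-18 mm, 102 mm up, carry the resting paddle.
- edge_a (a point): Middle of the free edge of paddle a, at mid-thickness, 80 mm from the pivot axis. The pale wooden paddle is 62 mm wide along the pivot axis and 8 mm thick; one face bears a dark wooden bar, the other a dark wooden disc (both flush). Beneath it is free space down to the 18 mm thick base and the bench, but for the stop pins near the pivot.
- edge_b (a point): Middle of the free edge of paddle b (marker b has the same sizes as marker a).
- marker_a: The flip marker to be worked: a loose, weighted wooden stand (0.9 kg or a little more; about 7 N would slide it) in front of the dovetailed corner. Origin: centre of its underside on the bench; z up; x the way the paddle is flipped, away from the robot and towards the dovetailed corner. Base 120 (x) x 110 (y) x 18 mm.
- marker_b: The other flip marker, of the same make, in front of the flat square frame; not to be touched.
- dovetail: Dovetailed corner: two boards glued into an L, one flat 100 x 70 x 14 mm, one upright at its end 14 x 70 mm, 75 mm tall in all. Origin: centre of the flat board's underside. It stands about 185 mm beyond (+x of) the pivot of marker a. Loose.
- frame: Flat square wooden picture frame, 100 x 100 mm outside, sticks 16 mm wide and 18 mm tall. Origin: centre of its underside. It lies about 185 mm beyond the pivot of marker b. Loose.
- chisel: Bench chisel lying on the bench between the markers, 230 mm long, 32 mm across the wooden handle; handle to its -x. Origin: on the bench under its middle. Loose.
- glue: White glue bottle, 56 mm across, 150 mm tall, standing upright. Origin: centre of its underside. Loose.
Mind the look-alikes: they are no part of the job. What is shaped like the marker_a but green is not meant.

How it is judged:
On the way:
1. the paddle has been pushed up past upright (value of joint paddle_a above 1.6 rad), for 0.1 s.
At the end, for the whole second after the job is handed in: Paddle a lies on the far side within 0.14 rad (8 degrees) of flat (joint above 3.0) and at rest; its stand is upright and at rest within 30 mm of where it was; paddle b is where it was (its edge within 20 mm); marker b, both workpieces, the chisel and the bottle are within 20 mm of where they were (value of joint paddle_a above 3 rad and velocity of joint paddle_a between -0.1 and 0.1 rad/s and value of joint paddle_b below 0.4 rad and distance of each of edge_b, marker_b, chisel, glue, dovetail, frame from where it was at the start of the episode below 0.02 m and distance of marker_a from where it was at the start of the episode below 0.03 m and angle between marker_a's own z axis and vertical below 0.05 rad and linear speed of marker_a below 0.02 m/s); the robot touches nothing.
It fails at once if the marker's stand is lifted, tipped or shoved more than 30 mm (distance of marker_a from where it was at the start of the episode above 0.03 m or angle between marker_a's own z axis and vertical above 0.2 rad).
It fails at once if the paddle or its stand is pinched or pushed with more than 30 N (contact force between any of the fingers, the arm and marker_a above 30 N).
It fails at once if the paddle is flicked over (faster than 6 rad/s) (velocity of joint paddle_a above 6 rad/s).
It fails at once if the other marker or its paddle is moved (distance of any of marker_b, edge_b from where it was at the start of the episode above 0.02 m).
It fails at once if a workpiece, the chisel or the glue bottle is moved more than 20 mm (distance of any of chisel, glue, dovetail, frame from where it was at the start of the episode above 0.02 m).
It also fails if it takes over 42 s, if anything falls off the work surface, if the arm or the gripper's body presses on something with over 40 N, if the wrist force passes 120 N, or if a joint passes its speed limit or range.

## Working session

There is one attempt and no reset: what is moved stays moved. The work goes in short steps, Python scripts to look and compute and a shell command to move; the robot and the scene stay as the last step left them, time stands still between calls to the robot, and variables do not carry over. Pictures are saved under pics/ and viewed, and the job is handed in when it is done.

```bash
ls; mkdir -p pics; python3 - <<'E'
from plant import ctrl, imaging
import cv2
s=ctrl.get_state()
print(s)
for n in("scene","top"):
    im=imaging.read_camera(n); cv2.imwrite(f"pics/{n}0.png",im[:,:,::-1]); print(n,imaging.camera_info(n))
E
```

```text
pics
{'time': 0.0, 'qpos': array([ 1.13697770e+00,  2.87208051e-01,  1.57819557e+00, -4.18772452e-05,
        1.27856339e+00, -1.50010270e-01]), 'dq': array([0.00049824, 0.00087837, 0.00016687, 0.00043879, 0.00236783,
       0.00043615]), 'joint_efforts': array([-1.47522355e-04, -4.05959451e+01, -2.92641413e+01, -1.31817733e-04,
        5.63440437e-03, -1.77127663e-05]), 'eef_pos': array([0.18871754, 0.64739716, 0.22990885]), 'tcp_rot': array([ 1.41422312e-01,  9.89948645e-01, -1.14271915e-03, -3.22456734e-04]), 'contact_force': array([ 0.25789462, -0.29526257,  0.65483814]), 'wrist_torque': array([-0.03467778,  0.05295432,  0.01458229]), 'opening': 0.9989673800132002}
scene {'intrinsics': array([[377.79115949,   0.        , 255.85352247],
       [  0.        , 377.79115949, 189.67083059],
       [  0.        ,   0.        ,   1.        ]]), 'origin': array([1.30317553, 0.61272579, 0.92784563]), 'attitude': array([ 0.37509363,  0.82644755, -0.37735935, -0.18409003])}
top {'intrinsics': array([[391.81797426,   0.        , 258.21088498],
       [  0.        , 391.81797426, 193.77459245],
       [  0.        ,   0.        ,   1.        ]]), 'origin': array([0.38456961, 0.01269025, 1.16837113]), 'attitude': array([ 0.70527953, -0.70487522,  0.05907043, -0.04735386])}
```

View pics/scene0.png

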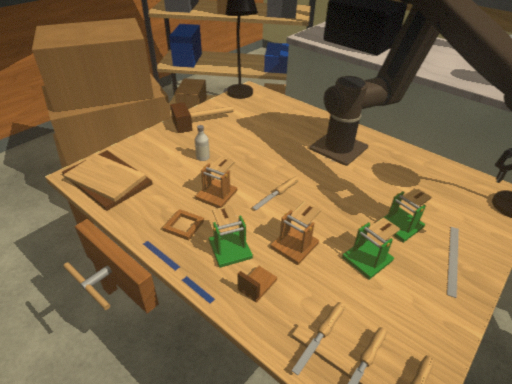

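View pics/top0.png

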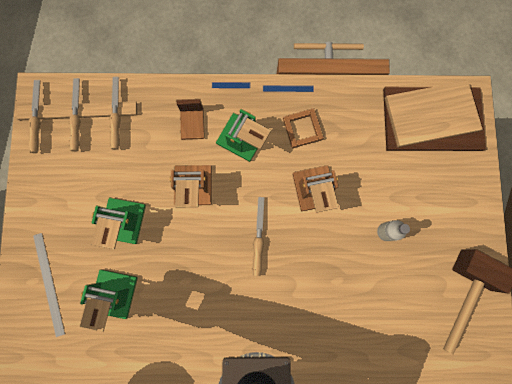

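Candidates for marker_a, in top-view pixels: brown at (190,187) in front of the dovetail at (190,120), brown at (320,188) in front of the frame at (303,127), and green at (242,133), (118,222) and (108,297). I choose the brown one at (190,187). Next I'll check it in a close crop.

```bash
cat > h.py <<'E'
import numpy as np
from plant import imaging
from scipy.spatial.transform import Rotation as R
def cam(n):
    c=imaging.camera_info(n); return np.array(c["intrinsics"]),np.array(c["origin"]),R.from_quat(c["attitude"]).as_matrix()
def at(n,uv,z):
    K,o,A=cam(n); d=A@np.linalg.solve(K,[uv[0],uv[1],1]); return o+d*(z-o[2])/d[2]
def proj(n,p):
    K,o,A=cam(n); q=K@(A.T@(np.asarray(p)-o)); return q[:2]/q[2]
def tri(uvs):
    M=np.zeros((3,3));b=np.zeros(3)
    for n,uv in uvs:
        K,o,A=cam(n); d=A@np.linalg.solve(K,[uv[0],uv[1],1]); d/=np.linalg.norm(d)
        P=np.eye(3)-np.outer(d,d); M+=P;b+=P@o
    return np.linalg.solve(M,b)
E
python3 - <<'E'
import cv2
a=cv2.imread("pics/top0.png")[85:225,155:245]; b=cv2.imread("pics/scene0.png")[195:305,230:330]
cv2.imwrite("pics/ct.png",cv2.resize(a,None,fx=4,fy=4,interpolation=cv2.INTER_CUBIC))
cv2.imwrite("pics/cs.png",cv2.resize(b,None,fx=5,fy=5,interpolation=cv2.INTER_CUBIC))
E
```

```text
(no output)
```

View pics/ct.png

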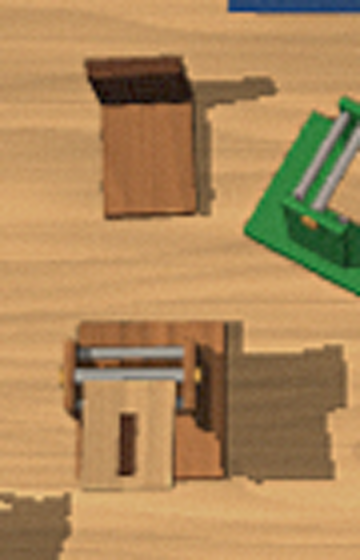

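View pics/cs.png

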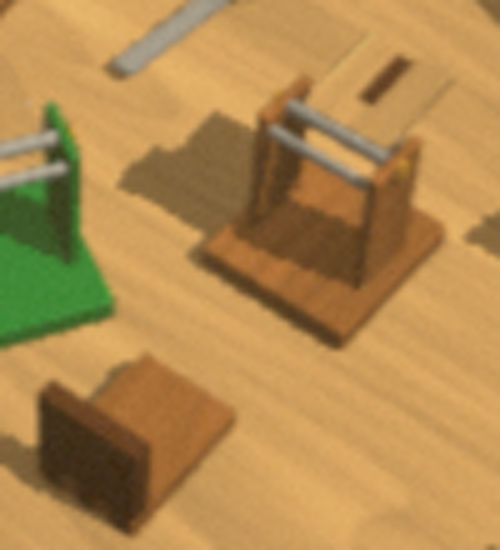

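```bash
python3 - <<'E'
from h import *
T=lambda u,v:(155+u/4,85+v/4)
S=lambda u,v:(230+u/5,195+v/5)
f=np.round
for nm,p,z in [("edgeL",T(81,488),.114),("edgeR",T(174,488),.114),("hL",T(84,380),.114),("hR",T(174,380),.114),("axL",T(64,378),.11),("axR",T(199,376),.11),("b fl",T(78,322),.018),("b fr",T(226,322),.018),("b nr",T(225,478),.018),
 ("dov near l",T(105,215),.014),("dov near r",T(196,212),.014),("dov top l",T(86,60),.075),("dov top r",T(183,56),.075)]:
    print(nm,f(at("top",p,z),4))
for nm,p,z in [("edge r",S(368,40),.114),("edge l",S(455,82),.114),("axis end +y",S(405,165),.11),("b far l(+y)",S(338,345),.018),("b far r",S(203,250),.018),("b near l",S(443,228),.018),("chk",S(415,143),.116)]:
    print("S",nm,f(at("scene",p,z),4))
E
```

```text
edgeL [0.5081 0.2191 0.114 ]
edgeR [0.5082 0.1565 0.114 ]
hL [0.5822 0.2193 0.114 ]
hR [0.5824 0.1581 0.114 ]
axL [0.5843 0.2338 0.11  ]
axR [0.586  0.1416 0.11  ]
b fl [0.6443 0.244  0.018 ]
b fr [0.6447 0.1335 0.018 ]
b nr [0.5269 0.1322 0.018 ]
dov near l [0.7283 0.2269 0.014 ]
dov near r [0.731  0.1581 0.014 ]
dov top l [0.827  0.2328 0.075 ]
dov top r [0.8305 0.1623 0.075 ]
S edge r [0.5123 0.159  0.114 ]
S edge l [0.5079 0.2224 0.114 ]
S axis end +y [0.5851 0.2378 0.11  ]
S b far l(+y) [0.6569 0.2506 0.018 ]
S b far r [0.6524 0.1417 0.018 ]
S b near l [0.5347 0.2458 0.018 ]
S chk [0.5711 0.2346 0.116 ]
```

The crop shows the brown marker with bar up. Its paddle edge is at top-view pixels (175–198, 207), its pivot at about (188,179), and the dovetailed L is beyond it at (190,120). Measured positions agree with the given sizes: edge about (0.508, 0.188), pivot about (0.587, 0.188, 0.11), yaw about 0, dovetail about 0.19 m beyond.

The tool stays vertical. So I'll press the closed fingertips lightly on the free edge, lift along the arc, push past upright, then press down with the tip.

```bash
cat >> h.py <<'E'
def rows(goal,yawgoal_toolx=None):
    from plant import ctrl
    s=ctrl.get_state(); A=R.from_quat(s["tcp_rot"]).as_matrix()
    d=A.T@(np.array(goal)-s["eef_pos"])/0.025
    yaw=np.degrees(np.arctan2(A[1,0],A[0,0])); t=-(((180-yaw)+180)%360-180)/5
    print("units",np.round(d,2),"turn",round(t,2))
E
python3 -c "
from h import *
rows([.455,.188,.20])
print(at('top',(118,222),.11),at('top',(108,297),.11))"
```

```text
units [-15.37 -14.66   1.23] turn -3.25
[0.46784803 0.37189871 0.11      ] [0.27189044 0.38753021 0.11      ]
```

```bash
python3 -m creep '[-15.4,-14.65,0,-3.25,-15.4,-14.65,0,-3.25,-15.4,-14.65,0,-3.25,-15.4,-14.65,0,-3.25,-15.4,-14.65,0,-3.25,-15.4,-14.65,0,-3.25,-15.4,-14.65,0,-3.25,-15.4,-14.65,0,-3.25,-15.4,-14.65,0,-3.25,-15.4,-14.65,0,-3.25,-15.4,-14.65,0,-3.25,-15.4,-14.65,0,-3.25,-15.4,-14.65,0,-3.25,-15.4,-14.65,0,-3.25,-15.4,-14.65,0,-3.25,-15.4,-14.65,0,-3.25,-15.4,-14.65,0,-3.25,-15.4,-14.65,0,-3.25]' 255 20; python3 -c "
from h import *
rows([.455,.188,.082])"
```

```text
time: 1.6
eef_pos: [0.4553, 0.1896, 0.2311]
tcp_rot: [-0.001, 1.0, 0.0, -0.0]
contact_force: [-0.1, -0.2, 0.1]
opening: 0.002
units [ 0.01 -0.07  5.96] turn 0.02
```

```bash
python3 -m creep '[0,-0.06,1.5,0,0,-0.06,3,0,0,-0.06,4.5,0,0,-0.06,5.95,0,0,-0.06,5.95,0,0,-0.06,5.95,0]'; python3 - <<'E'
from h import *
import cv2
for n,(r0,r1,c0,c1) in {"top":(150,250,140,260),"scene":(160,270,260,380)}.items():
    im=imaging.read_camera(n)[r0:r1,c0:c1,::-1]
    cv2.imwrite(f"pics/{n}1.png",cv2.resize(im,None,fx=5,fy=5,interpolation=cv2.INTER_CUBIC))
E
```

```text
time: 2.1
eef_pos: [0.454, 0.1876, 0.081]
tcp_rot: [-0.001, 1.0, -0.0, -0.003]
contact_force: [0.2, -0.7, 0.3]
opening: -0.0
```

View pics/top1.png

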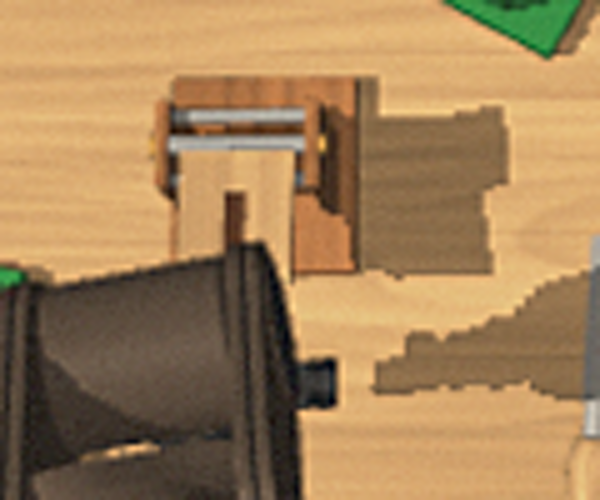

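View pics/scene1.png

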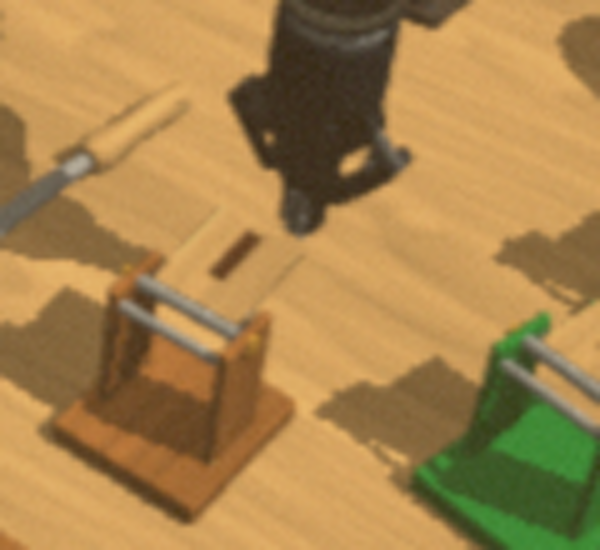

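Scene crop: the closed fingers hang centred on the free edge, about 40 mm short of it. Now I'll approach to contact.

```bash
python3 -m creep '[-0.5,0,0,0,-1,0,0,0,-1.3,0,0,0,-1.4,0,0,0,-1.4,0,0,0]'; for i in 1 2 ; do :; done; python3 -m creep '[-0.04,0,0,0,-0.08,0,0,0,-0.12,0,0,0,-0.12,0,0,0]'
```

```text
time: 2.62
eef_pos: [0.4927, 0.1874, 0.0846]
tcp_rot: [0.0, 1.0, 0.0, 0.002]
contact_force: [-0.5, 0.2, -0.6]
opening: -0.004
time: 2.95
eef_pos: [0.4938, 0.1871, 0.0825]
tcp_rot: [0.0, 1.0, -0.0, -0.0]
contact_force: [0.5, 1.3, 0.6]
opening: -0.002
```

```bash
python3 -m creep '[-0.04,0,0,0,-0.08,0,0,0,-0.08,0,0,0,-0.08,0,0,0]';  python3 -m creep '[-0.04,0,0,0,-0.08,0,0,0,-0.08,0,0,0,-0.08,0,0,0]'; python3 -c "
from plant import ctrl
print(ctrl.get_state()['joint_efforts'].round(2))"
```

```text
time: 3.28
eef_pos: [0.496, 0.1871, 0.0825]
tcp_rot: [0.0, 1.0, -0.0, -0.0]
contact_force: [-0.2, -0.4, -0.3]
opening: 0.0
time: 3.62
eef_pos: [0.4978, 0.1871, 0.0824]
tcp_rot: [0.0, 1.0, -0.0, -0.0]
contact_force: [-1.3, 0.9, 0.2]
opening: 0.002
[-2.100e-01 -3.054e+01 -2.512e+01 -2.000e-02 -2.300e-01  1.000e-02]
```

```bash
python3 -m creep '[-0.04,0,0,0,-0.04,0,0,0,-0.04,0,0,0]';  python3 -m creep '[-0.04,0,0,0,-0.04,0,0,0,-0.04,0,0,0]'
```

```text
time: 3.87
eef_pos: [0.4978, 0.1871, 0.082]
tcp_rot: [0.0, 1.0, -0.0, -0.002]
contact_force: [-5.1, 1.0, 1.1]
opening: 0.001
time: 4.12
eef_pos: [0.4987, 0.1871, 0.0819]
tcp_rot: [0.0, 1.0, -0.0, -0.002]
contact_force: [-4.8, 0.4, 1.0]
opening: 0.002
```

Contact at x_tcp about 0.498 with about 5 N, which is below the sliding force. Lifting now.

```bash
python3 -m creep '[-0.02,0,-0.08,0,-0.02,0,-0.16,0,-0.02,0,-0.24,0,-0.02,0,-0.32,0,-0.03,0,-0.4,0,-0.04,0,-0.48,0,-0.05,0,-0.56,0]'; python3 - <<'E'
from h import *
import cv2
for n,(r0,r1,c0,c1) in {"scene":(160,270,260,380)}.items():
    im=imaging.read_camera(n)[r0:r1,c0:c1,::-1]
    cv2.imwrite(f"pics/{n}2.png",cv2.resize(im,None,fx=5,fy=5,interpolation=cv2.INTER_CUBIC))
E
```

```text
time: 4.7
eef_pos: [0.5013, 0.1871, 0.0969]
tcp_rot: [0.0, 1.0, 0.0, 0.0]
contact_force: [-4.6, 0.0, -0.5]
opening: 0.0
```

View pics/scene2.png

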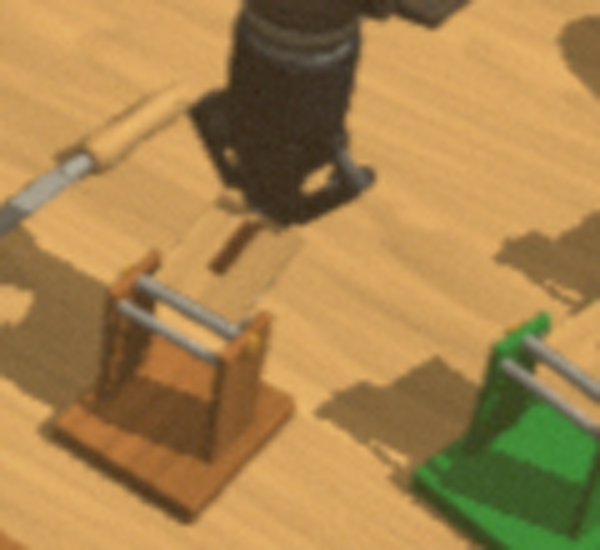

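The edge corner rose from row 253 to row 235 in the crop, and about 1.5 N now presses down on the tool. The paddle is following, so I continue along the arc.

```bash
python3 -m creep '[-0.03,0,-0.09,0,-0.04,0,-0.18,0,-0.06,0,-0.27,0,-0.08,0,-0.36,0,-0.10,0,-0.46,0,-0.13,0,-0.55,0,-0.16,0,-0.64,0,-0.2,0,-0.73,0,-0.23,0,-0.81,0,-0.27,0,-0.9,0,-0.31,0,-0.98,0,-0.36,0,-1.06,0]'; python3 - <<'E'
from h import *
import cv2
for n,(r0,r1,c0,c1) in {"scene":(160,270,260,380)}.items():
    im=imaging.read_camera(n)[r0:r1,c0:c1,::-1]
    cv2.imwrite(f"pics/{n}3.png",cv2.resize(im,None,fx=5,fy=5,interpolation=cv2.INTER_CUBIC))
E
```

```text
time: 5.75
eef_pos: [0.5104, 0.1871, 0.1233]
tcp_rot: [0.0, 1.0, -0.0, 0.0]
contact_force: [-0.4, -0.4, -0.3]
opening: 0.003
```

View pics/scene3.png

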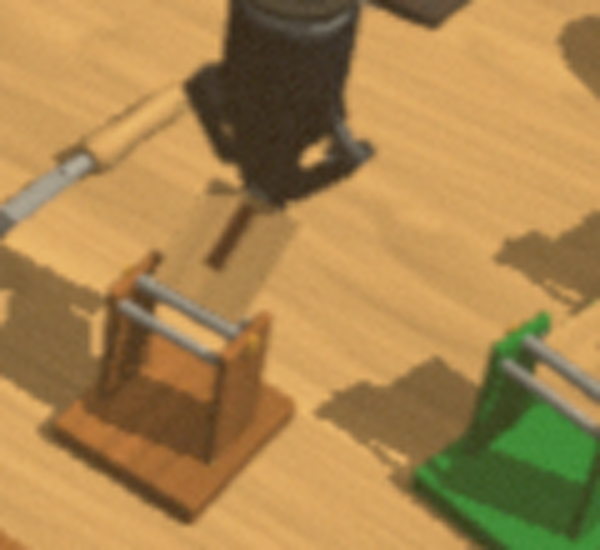

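```bash
python3 -c "
from h import *
for t in range(0,100,5):
    c,s=np.cos(np.radians(t)),np.sin(np.radians(t))
    print(t,(np.array([proj('scene',[.5875-.08*c+.004*s,.188+y,.11+.08*s+.004*c]) for y in(.031,-.031)])-[260,160]).round(1)[:,:]*5)
"
```

```text
0 [[301.  254. ]
 [219.5 210. ]]
5 [[301.5 246.5]
 [220.5 202.5]]
10 [[302.  239.5]
 [220.5 195.5]]
15 [[302.  233.5]
 [219.5 189. ]]
20 [[301.  227.5]
 [218.5 183. ]]
25 [[299.5 222.5]
 [217.  178. ]]
30 [[298.  218. ]
 [214.5 173.5]]
35 [[295.5 214.5]
 [211.5 169.5]]
40 [[292.5 211.5]
 [208.5 166.5]]
45 [[289.  210. ]
 [204.5 164.5]]
50 [[285.  209. ]
 [200.  163.5]]
55 [[280.5 208.5]
 [195.5 163. ]]
60 [[275.5 209.5]
 [190.  163.5]]
65 [[270.  211. ]
 [184.5 165. ]]
70 [[264.  214. ]
 [178.  167.5]]
75 [[258.  217.5]
 [172.  170.5]]
80 [[251.5 222. ]
 [165.  175. ]]
85 [[244.5 227. ]
 [158.5 180. ]]
90 [[238.  233.5]
 [151.  185.5]]
95 [[230.5 240.5]
 [144.  192.5]]
```

```bash
python3 -m creep '[-0.06,0,-0.05,0,-0.12,0,-0.14,0,-0.18,0,-0.23,0,-0.25,0,-0.32,0,-0.32,0,-0.41,0,-0.4,0,-0.5,0,-0.47,0,-0.59,0,-0.54,0,-0.67,0,-0.61,0,-0.75,0,-0.68,0,-0.84,0]'; python3 - <<'E'
from h import *
import cv2
for n,(r0,r1,c0,c1) in {"scene":(160,270,260,380)}.items():
    im=imaging.read_camera(n)[r0:r1,c0:c1,::-1]
    cv2.imwrite(f"pics/{n}4.png",cv2.resize(im,None,fx=5,fy=5,interpolation=cv2.INTER_CUBIC))
E
```

```text
time: 6.63
eef_pos: [0.5276, 0.187, 0.1442]
tcp_rot: [0.0, 1.0, -0.0, 0.0]
contact_force: [-1.0, -0.4, -0.9]
opening: 0.001
```

View pics/scene4.png

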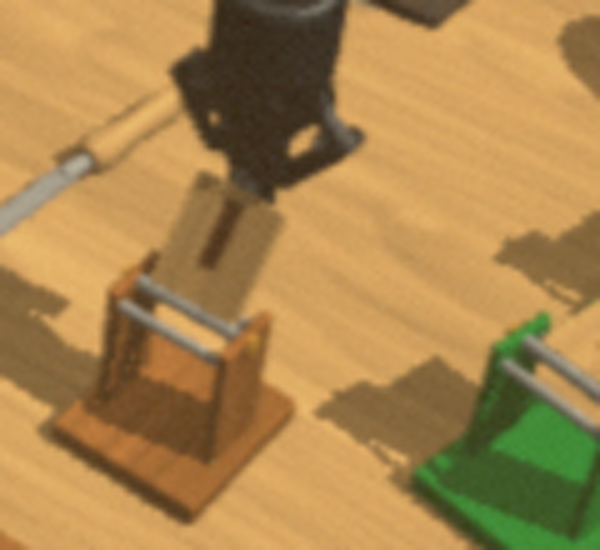

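The corner is at (285,212), so θ is about 48–50° with about 1 N. Continuing towards upright.

```bash
python3 -m creep '[-0.17,0,-0.15,0,-0.35,0,-0.29,0,-0.52,0,-0.42,0,-0.69,0,-0.51,0,-0.86,0,-0.6,0,-1.02,0,-0.68,0,-1.2,0,-0.74,0,-1.37,0,-0.8,0,-1.55,0,-0.85,0,-1.68,0,-0.88,0,-1.82,0,-0.9,0]'; python3 - <<'E'
from h import *
import cv2
for n,(r0,r1,c0,c1) in {"scene":(160,270,260,380)}.items():
    im=imaging.read_camera(n)[r0:r1,c0:c1,::-1]
    cv2.imwrite(f"pics/{n}5.png",cv2.resize(im,None,fx=5,fy=5,interpolation=cv2.INTER_CUBIC))
E
```

```text
time: 7.6
eef_pos: [0.5731, 0.1871, 0.1666]
tcp_rot: [0.0, 1.0, -0.0, -0.0]
contact_force: [-0.4, 0.6, -0.5]
opening: -0.0
```

View pics/scene5.png

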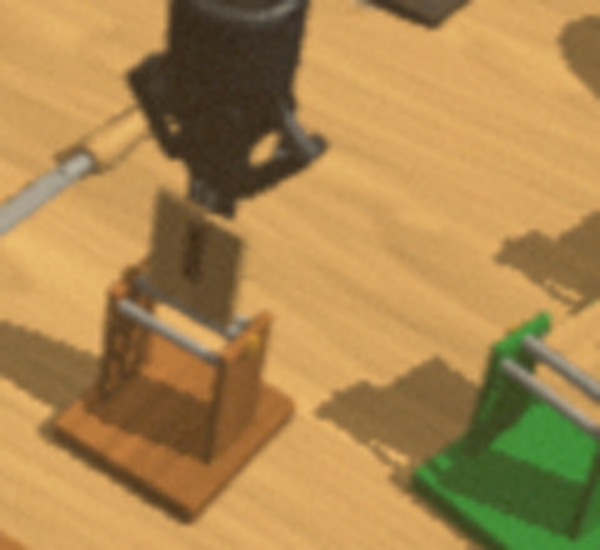

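θ is about 86° and the stand hasn't moved. Next: past upright, with the tip's front corner following the face.

```bash
python3 -m creep '[-0.2,0,0.05,0,-0.4,0,0.1,0,-0.59,0,0.14,0,-0.77,0,0.18,0,-0.95,0,0.24,0,-1.12,0,0.31,0,-1.28,0,0.4,0,-1.44,0,0.5,0,-1.59,0,0.62,0,-1.73,0,0.75,0]'; python3 - <<'E'
from h import *
import cv2
for n,(r0,r1,c0,c1) in {"scene":(160,270,260,380)}.items():
    im=imaging.read_camera(n)[r0:r1,c0:c1,::-1]
    cv2.imwrite(f"pics/{n}6.png",cv2.resize(im,None,fx=5,fy=5,interpolation=cv2.INTER_CUBIC))
E
```

```text
time: 8.48
eef_pos: [0.6166, 0.187, 0.1476]
tcp_rot: [0.0, 1.0, -0.0, 0.0]
contact_force: [-0.0, 0.7, 1.5]
opening: -0.001
```

View pics/scene6.png

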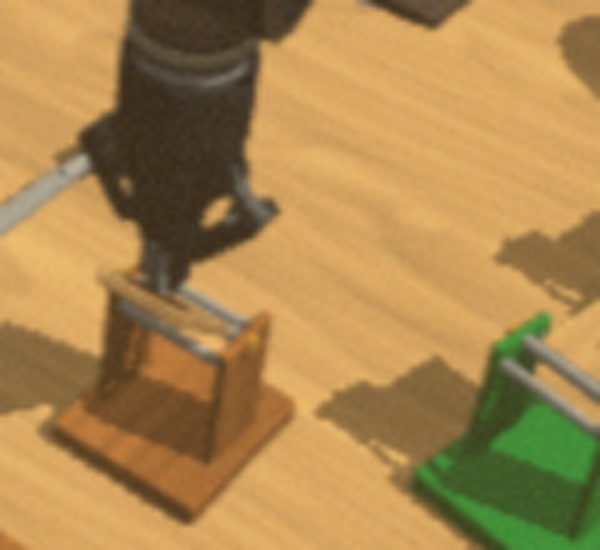

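```bash
python3 -m creep '[-0.12,0,0.14,0,-0.24,0,0.29,0,-0.34,0,0.45,0,-0.42,0,0.62,0,-0.49,0,0.8,0,-0.55,0,0.98,0,-0.58,0,1.12,0,-0.6,0,1.24,0,-0.6,0,1.24,0]'
python3 -m creep '[0,0,0.04,0,0,0,0.08,0,0,0,0.08,0]'
python3 -m creep '[0,0,0.04,0,0,0,0.04,0,0,0,0.04,0]'
```

```text
time: 9.28
eef_pos: [0.6305, 0.187, 0.1157]
tcp_rot: [0.0, 1.0, -0.0, -0.001]
contact_force: [-0.4, -0.3, 0.3]
opening: 0.001
time: 9.53
eef_pos: [0.6308, 0.1871, 0.1146]
tcp_rot: [0.0, 1.0, -0.0, -0.0]
contact_force: [0.2, -0.1, -0.5]
opening: -0.006
time: 9.78
eef_pos: [0.6311, 0.1871, 0.1141]
tcp_rot: [0.0, 1.0, 0.0, 0.0]
contact_force: [-0.4, 0.3, 1.9]
opening: 0.001
```

```bash
python3 -m creep '[0,0,0.04,0,0,0,0.04,0,0,0,0.04,0]'
python3 -m creep '[0,0,0.03,0,0,0,0.03,0,0,0,0.03,0]'
```

```text
time: 10.03
eef_pos: [0.6311, 0.1871, 0.1141]
tcp_rot: [0.0, 1.0, -0.0, 0.0]
contact_force: [-2.1, -0.4, 5.2]
opening: -0.002
time: 10.28
eef_pos: [0.6311, 0.1871, 0.114]
tcp_rot: [-0.0, 1.0, -0.0, -0.0]
contact_force: [-3.7, -0.5, 7.2]
opening: 0.0
```

The tip has stopped at z = 0.114 while the force rises to 7 N, so the paddle is on its stop. Retracting straight up to look.

```bash
python3 -m creep '[0,0,-0.1,0,0,0,-0.4,0,0,0,-1,0,0,0,-2,0,0,0,-3,0,0,0,-4,0,1.5,0,-5,0,3,0,-5.5,0,4.5,0,-5.5,0,6,0,-5.5,0,7,0,-5.5,0,7,0,-5.5,0,7,0,-5.5,0]'; python3 - <<'E'
from h import *
import cv2
for n,(r0,r1,c0,c1) in {"scene":(160,310,200,340),"top":(85,225,140,260)}.items():
    F=imaging.read_camera(n)
    cv2.imwrite(f"pics/{n}7full.png",F[:,:,::-1])
    im=F[r0:r1,c0:c1,::-1]
    cv2.imwrite(f"pics/{n}7.png",cv2.resize(im,None,fx=4,fy=4,interpolation=cv2.INTER_CUBIC))
for d in (0,.01,.02):
  for t in (170,175,180):
    c,s=np.cos(np.radians(t)),np.sin(np.radians(t))
    if d==0: print(t,[((proj(n,[.5875-.08*c-.004*s,.188+y,.11+.08*s-.004*c])-o)*4).round() for n,o in(("scene",[200,160]),("top",[140,85])) for y in(.031,-.031)])
E
```

```text
time: 11.37
eef_pos: [0.4555, 0.1873, 0.2509]
tcp_rot: [-0.0, 1.0, 0.0, 0.001]
contact_force: [0.7, 0.2, -1.0]
opening: -0.0
170 [array([362., 303.]), array([294., 261.]), array([144., 256.]), array([236., 256.])]
175 [array([360., 310.]), array([293., 269.]), array([146., 257.]), array([237., 257.])]
180 [array([359., 317.]), array([292., 276.]), array([148., 258.]), array([238., 259.])]
```

View pics/scene7.png

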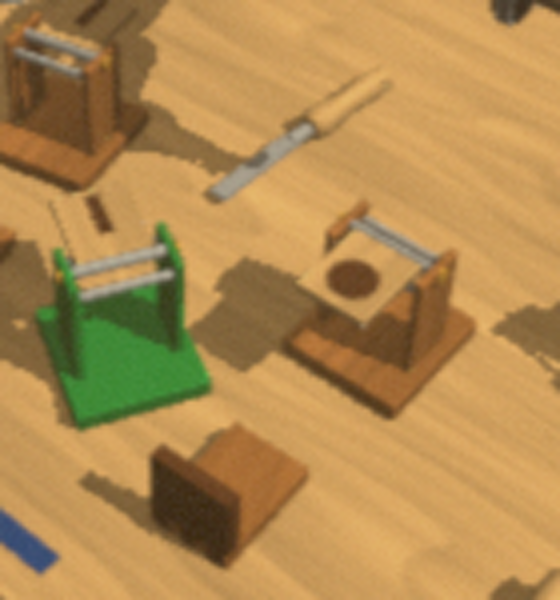

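View pics/top7.png

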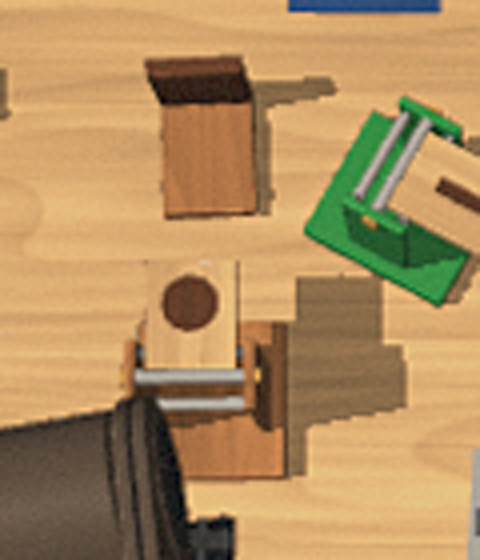

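The disc is face up. The measured edge corners in the scene crop, (362,325) and (298,283), match the predicted flat pose to about 2 px. The stand's base corner is at full-image pixel (297.5, 264), the same as at the start, and the arm is clear.

```bash
python3 -c "
from plant import ctrl
print(ctrl.get_state()['time'],ctrl.sign_off())"
```

```text
the job is handed in; nothing more can be done
11.4667 None
```

I flipped the paddle of the brown marker in front of the dovetailed corner and handed the job in at 11.5 s; sign-off gives no verdict.

- **How:** with the fingers closed and pointing down, I pressed the free edge with about 5 N, lifted it along its arc and pushed it over upright. I then pressed it down onto its stop, where the tip held at z = 0.114 m while the force rose to about 7 N. The highest force I read on the tool was about 8 N.
- **Last checks:** the pictures show the disc face up. The paddle's edge corners are within about 2 px of the flat pose, slightly past it rather than short. In the last pictures the stand's base corner is at the same pixel as at the start.
- **The rest:** the arm was well clear. The dovetail and the chisel look unmoved, and marker b's paddle is still on its starting side. I did not measure them, and I did not look at the frame or the bottle again after the flip; no move went near them.
- **Disagreement:** during the lift the tool's x ran about 3 to 7 mm ahead of my computed arc. The pictures showed the paddle following anyway, apart from possibly a small slip near 25°.

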